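Start up the saw bench with three remote switches

ROBOT

A 6-joint arm with a two-finger parallel gripper is mounted at the origin on the work surface. World frame = base frame: x ahead of the robot, y to its left, z up, the work surface at z = 0. Lengths are in m, angles in degrees, forces in N, time in s.
With the tool pointing down it reaches from about 0.35 to 0.875 m from the base axis. Payload 4.2 kg.
Tool frame: the origin (TCP) lies on the front face of the gripper's body, between the roots of the fingers; the fingertips stand finger_overhang ahead of it and the grasp point (between the pads) lies 51 mm ahead of it (finger_overhang is the distance from the TCP to the fingertips, in m); z points along the fingers, y is the line along which they close (so a half turn about z gives the same grasp; the last joint's range is limited). The gripper opens to 87 mm and grips with 3 to 60 N. Pads are 19 mm wide; open, the fingers measure 117 mm over their backs; the gripper's body (75 mm by 190 mm) begins 51 mm behind the grasp point.
Start: joints at [88.843, 22.042, 0.453, 0, -68.411, -14.817], TCP at [0.172, 0.601, 0.292] pointing down, gripper open.
Joint ranges: [-179.83, 179.83], [-69.29, 118.12], [-61.27, 80.66], [-181.25, 117.63], [-171.15, -9.14], [-177.46, 177.46]. Speed limits (degrees/s): [159.86, 159.86, 180, 180, 180, 180].

INTERFACE

Orientations are given as a 3x3 rotation matrix whose columns are the frame's x, y, z axes.
In Python, from station import sense, capture, camera_model, finish_job, finger_overhang gives the robot as it stands. The module is installed in compiled form; this text tells all that it offers.
- The arm moves only by the tool jog_arm, never from a script. Its argument "rows" is a list that holds one entry, the list of rows, each a list of 4 numbers: the shift along the tool's x, y, z in m, then the turn about the tool's z in rad. A call has 1 to 20 rows; each row shifts and turns the commanded pose from where the row before left it, along the tool's axes as they then stand; what a row does not reach is not made up. A row lasts 1/8 s, in which the tool goes at most 62.5 mm and 10.7 degrees, less where a joint would pass 70% of its speed; a pose out of reach is approached as far as the arm can. A call is refused whole if a number of a shift passes 0.0625 or a number of a turn 0.188, either way. A call with a gripper value outside its range is refused whole. "claw" is the opening, from 0 (shut) to 1 (fully open), set as the call begins (left out, the last holds). The fingers move at their own pace and stop on an object; the grip force is fixed at half the most. Time passes only in rows, so rows that do not move let the fingers close. It gives the time, the measured TCP pose, the force, the opening and the grip force at its end, in the units of the state.
- sense(): the state, without advancing time (a new reading comes with each control period).
- capture(name): name is "scene" or "top"; returns the picture (480x640x3 uint8, red, green, blue); there is no depth.
- camera_model(name): a dict with "fovy" (degrees; the focal length in pixels is half the picture's height over the tangent of half this angle, whatever the lens; pixels are square), "cx", "cy" (the principal point, pixels), "eye" and "rotation" of the camera in the world. Camera axes: x right, y down, z forward; pixel columns grow to the right and rows downward; lengths in m; the calibration is good to about 2 mm. A picture is of the moment at which its call begins. camera_model takes no time and is no camera call.
- finish_job(): hands the job in; it is judged then, once.
The state is a dict: "time_s": time; "joints": joint angles; "joint_velocities": joint speeds; "effort": joint torques, N m; "tcp_pos": TCP position; "ee_rot": TCP orientation; "wrist_force": force on the tool from outside, world axes, zero at the start; "moment": the same for the moment, N m; "gripper_width": opening from 0.0 (shut) to 1.0 (fully open); "gripper_force": force on a finger pad.
Only numpy, scipy, OpenCV 4.12 (cv2) and the standard library are available. Lean on these libraries where they do the work, as an engineer would, in place of code of your own. Each camera call takes 0.05 s, during which the arm holds its last target. There are 200 camera calls.

TASK

Start up the saw bench by tapping its three free-standing remote switches on with a light touch of the fingertips, strictly in this order: first the extractor (wide sloping paddle: press its raised front edge), then the lamp (round mushroom plunger), then the saw (narrow two-armed rocker: press its raised far arm). Press each one down nearly all the way, so that it stays down, but gently, without ramming it into its stop. Only touch the switches: do not pick up, tip or push about their boxes, leave everything else on the bench where it stands, and finish clear of everything with all three still on.

Things in the scene. Friction and masses are not known exactly. Their poses are not given: they have to be found in the camera images.
- extractor_switch: Extractor switch: grey box 112 (x) x 84 (y) x 40 mm high, with a wide white paddle on top. 0.6 to 1.1 kg, loose on the bench, no cable. Origin: centre of its underside; z up, -x (its front) towards the robot, turned up to 40 degrees. The mechanism sits on a springy rubber mount: while pressed it also sinks bodily 0.5 mm per newton (1.5 mm in a normal press), and comes back.
- paddle_spot (a point): Spot to tap on the paddle: on the upper surface, on its centre line, 16 mm from its raised front edge. It moves with the paddle. With the paddle fully off it is about 69 mm above the bench; pressed to the stop it is about 50 mm. The paddle is a plate 96 x 70 x 8 mm, its hinge along the far edge of the box (at +46 mm in the box's x, 46 mm up), 80 mm from this spot.
- paddle (a joint): Paddle angle, rad: 0 = off (front edge raised, slope 0.24 rad), 0.24 = stop (level). Counts as on above 0.15 (spot about 12 mm down). Stiff hinge without spring: it stays where it is left; about 2.5 N at the spot moves it. May start slightly pressed, up to 0.04.
- lamp_switch: Lamp switch: grey box 86 x 86 x 40 mm high with a round white mushroom plunger in the middle. 0.6 to 1.1 kg, loose on the bench, no cable. Origin: centre of its underside; z up, -x (its front) towards the robot, turned up to 40 degrees. The mechanism sits on a springy rubber mount: while pressed it also sinks bodily 0.5 mm per newton (1.5 mm in a normal press), and comes back.
- plunger_spot (a point): Spot to tap: centre of the top face of the plunger head (disc, diameter 60 mm, 12 mm thick). It moves with the plunger. 70 mm above the bench when fully up, 56 mm at the stop.
- plunger (a joint): Plunger depth, m: 0 = up (off), 0.014 = stop. Counts as on above 0.008. No spring: it stays where it is left; about 3 N moves it. May start up to 0.002 down.
- saw_switch: Saw switch: grey box 124 (x) x 66 (y) x 40 mm high with a narrow white two-armed rocker on top, its arms along the box's x axis. 0.6 to 1.1 kg, loose on the bench, no cable. Origin: centre of its underside; z up, -x (its front) towards the robot, turned up to 40 degrees. The mechanism sits on a springy rubber mount: while pressed it also sinks bodily 0.5 mm per newton (1.5 mm in a normal press), and comes back.
- rocker_spot (a point): Spot to tap: on the upper surface of the rocker's far arm (towards the box's +x), the arm that is raised when off, 38 mm from the pivot and 12 mm from the arm's end. It moves with the rocker. About 63 mm above the bench when fully off, 50 mm at the stop. Each arm is 50 x 34 x 8 mm; the pivot is over the box's centre, 46 mm up.
- rocker (a joint): Rocker angle, rad: 0 = off (near arm level, far arm raised 0.35 rad), 0.35 = stop (far arm level). Counts as on above 0.22 (spot about 8.5 mm down). Stiff pivot without spring: it stays where it is left; about 3 N at the spot moves it. May start slightly pressed, up to 0.05.
- tape_measure: Bystander, to be left alone: yellow tape measure standing on edge, 66 x 34 x 60 mm. Origin on its underside.
- glue_bottle: Bystander, to be left alone: white glue bottle, diameter 56, 140 mm tall. Origin on its underside.
- screw_jar: Bystander, to be left alone: glass jar with steel cap, diameter 68, 80 mm tall. Origin on its underside.
- screwdriver: Bystander, to be left alone: screwdriver lying flat. Origin on its underside.
- hammer: Bystander, to be left alone: hammer lying flat, about 280 mm long. Origin on its underside.
- socket_a: Bystander, to be left alone: steel socket standing upright, diameter 28, 35 mm tall. Origin on its underside.
- socket_b: Bystander, to be left alone: steel socket standing upright, diameter 22, 30 mm tall. Origin on its underside.
Things that resemble listed ones, but are neither listed nor needed, are in the scene too. Leave any red look-alike of the lamp_switch alone.

How it is judged:
By the outcome, as a careful person would: the job done as asked, in the order asked, and still so for the second after the job is handed in, with the robot touching nothing.
It also fails if it takes over 54 s, if anything falls off the work surface, if the arm or the gripper's body presses on something with over 40 N, if the wrist force passes 120 N, or if a joint passes its speed limit or range.

## Working session

There is one attempt and no reset: what is moved stays moved. The work goes in short steps, Python scripts to look and compute and a tool call to move; the robot and the scene stay as the last step left them, time stands still between calls to the robot, and variables do not carry over. Pictures are saved under pics/ and viewed, at most 10 in all, crops included, and the job is handed in when it is done.

Besides the shell and the picture viewer there is one more tool, called in YAML: its name, and indented under it one key for each argument. jog_arm: Moves the arm, as the interface text tells. Its arguments: {"type":"object","properties":{"rows":{"type":"array"},"claw":{"type":"number"}},"required":["rows"]}

```bash
mkdir -p pics; python3 - <<'E'
from station import *
import cv2
for n in("scene","top"):
    cv2.imwrite(f"pics/{n}0.png",capture(n)[:,:,::-1]); print(n,camera_model(n))
print(sense(),finger_overhang)
E
```

```text
scene {'fovy': 51.03082779790379, 'cx': 322.71872891553903, 'cy': 240.69789346091477, 'eye': array([ 1.10675329, -0.30246014,  0.99959586]), 'rotation': array([[ 4.76945327e-01,  7.21798924e-01, -5.01527136e-01],
       [ 8.78932844e-01, -3.91380478e-01,  2.72577285e-01],
       [ 4.58061102e-04, -5.70813135e-01, -8.21079871e-01]])}
top {'fovy': 51.14157982012962, 'cx': 318.1827027704632, 'cy': 237.2747848107138, 'eye': array([0.42108815, 0.01943476, 1.20751303]), 'rotation': array([[ 2.46601607e-02, -9.91548273e-01,  1.27373066e-01],
       [-9.99689876e-01, -2.49010580e-02, -2.99027728e-04],
       [ 3.46822453e-03, -1.27326190e-01, -9.91854834e-01]])}
{'time_s': 0.1, 'joints': array([ 8.88423816e+01,  2.20865369e+01,  3.86947927e-01, -2.55315851e-02,
       -6.84118530e+01, -1.48148250e+01]), 'joint_velocities': array([ 0.01518278, -0.05363032,  0.21716721,  0.13181222, -0.07822337,
        0.05481118]), 'effort': array([-5.70634020e-04, -3.91691566e+01,  1.87935412e+01,  4.23191205e+00,
        1.34942721e-02, -7.34186165e-05]), 'tcp_pos': array([0.17186836, 0.60047883, 0.29126188]), 'ee_rot': array([[ 9.61348936e-01, -2.75332560e-01, -4.53561727e-04],
       [-2.75332916e-01, -9.61346991e-01, -1.93622583e-03],
       [ 9.70758123e-05,  1.98626911e-03, -9.99998023e-01]]), 'wrist_force': array([-0.25442181,  0.48622162, -0.13484012]), 'moment': array([-0.01717919,  0.05122632,  0.03387376]), 'gripper_force': 0.0, 'gripper_width': 0.9983989353380535} 0.0697
```

View pics/top0.png

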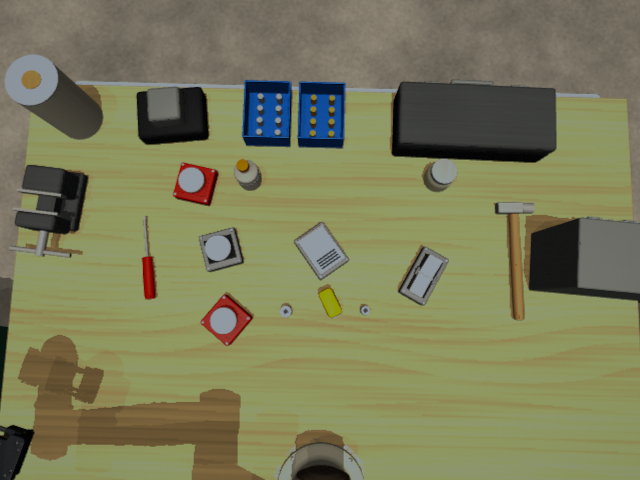

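View pics/scene0.png

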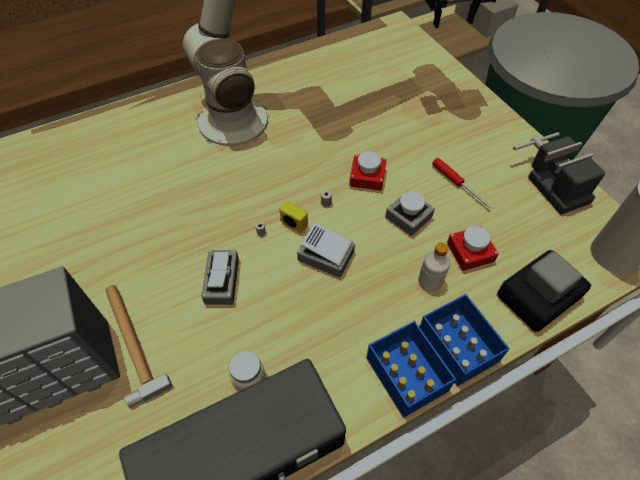

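The top view shows the lamp at (220,248), the extractor at (321,250) with its raised striped edge at the lower right, and the saw at (424,276). The scene view shows the same three at (410,211), (327,250) and (220,277). Next I zoom in and segment them.

```bash
cat > h.py <<'E'
import numpy as np,cv2
from station import *
def ray(n,px,z):
    m=camera_model(n);f=240/np.tan(np.radians(m['fovy']/2))
    d=m['rotation']@np.array([(px[0]-m['cx'])/f,(px[1]-m['cy'])/f,1]);e=m['eye']
    return e+d*(z-e[2])/d[2]
def proj(n,p):
    m=camera_model(n);f=240/np.tan(np.radians(m['fovy']/2))
    q=m['rotation'].T@(np.array(p)-m['eye']);return q[:2]/q[2]*f+[m['cx'],m['cy']]
E
python3 - <<'E'
from h import *
R={'top':{'ext':(285,212,70,75),'lamp':(190,218,62,62),'saw':(388,235,70,80)},
 'scene':{'ext':(290,215,75,65),'lamp':(375,180,70,60),'saw':(192,235,58,80)}}
for n in R:
    im=cv2.imread(f"pics/{n}0.png");hsv=cv2.cvtColor(im,cv2.COLOR_BGR2HSV)
    row=[]
    for k,(x,y,w,h) in R[n].items():
        c=hsv[y:y+h,x:x+w]
        for nm,m in(('all',c[...,1]<70),('white',(c[...,1]<70)&(c[...,2]>150))):
            m=m.astype(np.uint8)
            cs,_=cv2.findContours(m,cv2.RETR_EXTERNAL,cv2.CHAIN_APPROX_NONE)
            for q in sorted(cs,key=cv2.contourArea)[::-1][:2]:
                q=q+np.array([x,y]); r=cv2.minAreaRect(q)
                print(n,k,nm,cv2.contourArea(q),np.round(cv2.boxPoints(r)).astype(int).tolist(),np.round(r[0],1))
        row.append(cv2.resize(im[y:y+h,x:x+w],(260,int(260*h/w)),interpolation=cv2.INTER_CUBIC)[:290])
    H=max(r.shape[0] for r in row)
    row=[cv2.copyMakeBorder(r,0,H-r.shape[0],0,0,0) for r in row]
    R[n]=np.hstack(row)
cv2.imwrite("pics/z.png",np.vstack([R['top'],R['scene']]))
E
```

```text
top ext all 1685.0 [[281, 251], [320, 219], [360, 268], [322, 300]] [320.8 259.2]
top ext all 0.5 [[351, 279], [351, 278], [353, 278], [353, 279]] [352.  278.5]
top ext white 1073.5 [[298, 242], [321, 225], [344, 257], [321, 274]] [321.1 249.4]
top ext white 30.5 [[326, 277], [348, 277], [348, 281], [326, 281]] [337. 279.]
top lamp all 1318.0 [[197, 236], [234, 226], [243, 262], [207, 272]] [220.3 249.4]
top lamp white 434.5 [[205, 236], [229, 236], [229, 259], [205, 259]] [217.  247.5]
top lamp white 0.0 [[231, 229], [231, 229], [231, 229], [231, 229]] [231. 229.]
top saw all 1511.0 [[397, 292], [423, 245], [449, 259], [423, 306]] [423.3 275.5]
top saw all 19.0 [[388, 262], [388, 260], [409, 262], [409, 263]] [398.5 261.8]
top saw white 500.0 [[409, 290], [430, 254], [442, 261], [421, 297]] [425.2 275.3]
top saw white 19.0 [[388, 262], [388, 260], [409, 262], [409, 263]] [398.5 261.8]
scene ext all 1896.5 [[293, 257], [312, 220], [357, 243], [338, 281]] [325.2 250.4]
scene ext all 0.0 [[291, 220], [291, 220], [290, 220], [290, 220]] [290.5 220. ]
scene ext white 1064.0 [[300, 243], [313, 219], [351, 240], [338, 264]] [325.7 241.6]
scene ext white 0.0 [[296, 242], [296, 242], [296, 242], [296, 242]] [296. 242.]
scene lamp all 1283.0 [[382, 213], [411, 184], [437, 210], [408, 239]] [409.3 211.7]
scene lamp white 331.0 [[401, 209], [401, 190], [424, 190], [424, 209]] [412.5 199.5]
scene lamp white 0.0 [[389, 207], [389, 207], [389, 207], [389, 207]] [389. 207.]
scene saw all 1609.0 [[200, 302], [207, 247], [239, 250], [232, 306]] [219.6 276.5]
scene saw all 6.0 [[238, 287], [249, 282], [249, 284], [239, 288]] [243.6 285.2]
scene saw white 434.5 [[208, 285], [215, 250], [230, 252], [222, 288]] [218.6 268.7]
scene saw white 6.0 [[238, 287], [249, 282], [249, 284], [239, 288]] [243.6 285.2]
```

View pics/z.png

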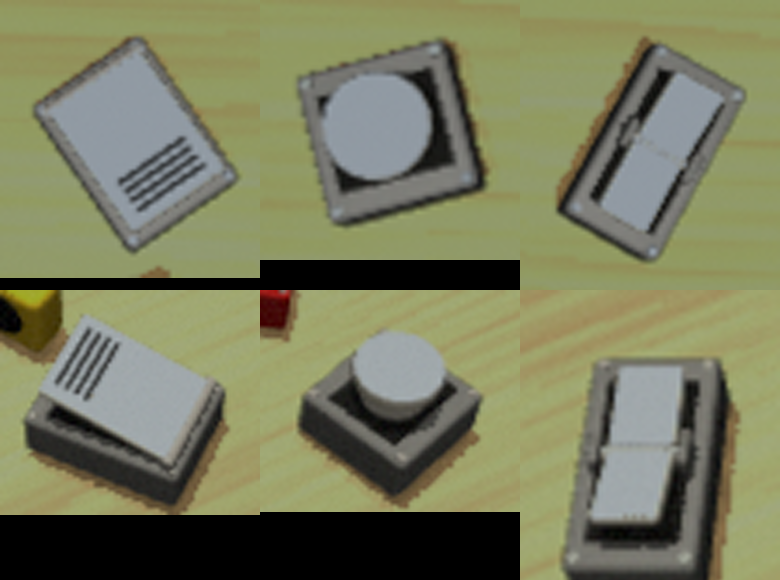

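```bash
cat > t.py <<'E'
from h import *
C={'ext':((285,212),260/70,[(38,108),(138,40),(235,178),(133,248)],-.034),
'lamp':((190,218),260/62,[(40,80),(180,45),(223,185),(78,222)],0),
'saw':((388,235),260/70,[(135,45),(222,97),(132,258),(42,208)],.038)}
T={}
for k,(o,s,P,dx) in C.items():
    W=np.array([ray('top',np.array(o)+(np.array(p)+.5)/s-.5,.04)[:2] for p in P]) # FL FR NR NL
    ax=(W[0]+W[1]-W[2]-W[3])/2;ay=(W[0]+W[3]-W[1]-W[2])/2
    yaw=np.arctan2(ax[1],ax[0]);c=W.mean(0);T[k]=(c+dx*np.array([np.cos(yaw),np.sin(yaw)]),yaw)
    if __name__=='__main__':print(k,c.round(4),np.degrees(yaw).round(1),'size',np.linalg.norm(ax).round(3),np.linalg.norm(ay).round(3),'spot',T[k][0].round(4))
def go(k):
    s=sense();R=s['ee_rot'];p=s['tcp_pos'];xy,yaw=T[k]
    d=R.T@np.r_[xy-p[:2],0]
    a=np.arctan2(R[1,0],R[0,0]);t=(yaw-a+np.pi/2)%np.pi-np.pi/2
    print(k,'tool shift',d.round(4),'tool z turn',round(-t,4),'tip z',round(p[2]-.0697,4),'F',s['wrist_force'].round(2),'t',s['time_s'],'j6',s['joints'][5].round(1))
E
python3 - <<'E'
exec(open('t.py').read())
print('lamp disc',ray('top',(217,247.5),.07),'glue',ray('top',(247,175),.05),'scene disc',ray('scene',(412,203),.07))
for k in T: go(k)
for k,h in(('ext',.069),('lamp',.07),('saw',.063)): print(k,[proj(n,[*T[k][0],h]).round(1) for n in('top','scene')])
E
```

```text
ext [0.5408 0.0112] 35.9 size 0.107 0.077 spot [ 0.5133 -0.0087]
lamp [0.5371 0.2463] 18.7 size 0.083 0.081 spot [0.5371 0.2463]
saw [ 0.4877 -0.2278] -29.2 size 0.118 0.063 spot [ 0.5209 -0.2464]
lamp disc [0.53789076 0.24903009 0.07      ] glue [0.71384212 0.19091192 0.05      ] scene disc [0.54417722 0.24462027 0.07      ]
ext tool shift [0.4959 0.4916 0.001 ] tool z turn -0.9054 tip z 0.2216 F [-0.25  0.49 -0.13] t 0.1 j6 -14.8
lamp tool shift [0.4486 0.24   0.0005] tool z turn -0.6046 tip z 0.2216 F [-0.25  0.49 -0.13] t 0.1 j6 -14.8
saw tool shift [0.5687 0.718  0.0015] tool z turn 0.2315 tip z 0.2216 F [-0.25  0.49 -0.13] t 0.1 j6 -14.8
ext [array([329.8, 261.1]), array([311.6, 235.4])]
lamp [array([218.2, 247.9]), array([410.9, 200.7])]
saw [array([433.6, 260.6]), array([215.2, 282.6])]
```

jog_arm:
  rows:
    - [[0.0413,0.041,0,0],[0.0413,0.041,0,0],[0.0413,0.041,0,0],[0.0413,0.041,0,0],[0.0413,0.041,0,0],[0.0413,0.041,0,0],[0.0413,0.041,0,0],[0.0413,0.041,0,0],[0.0413,0.041,0,0],[0.0413,0.041,0,0],[0.0413,0.041,0,0],[0.0413,0.041,0,0],[0,0,0,-0.181],[0,0,0,-0.181],[0,0,0,-0.181],[0,0,0,-0.181],[0,0,0,-0.181],[0,0,0,0],[0,0,0,0]]
  claw: 0

```text
time_s: 2.48
tcp_pos: [0.5129, -0.0085, 0.292]
ee_rot: [[0.812, 0.584, -0.0], [0.584, -0.812, -0.0], [-0.0, -0.0, -1.0]]
wrist_force: [-0.2, 0.1, 0.4]
gripper_width: 0.003
gripper_force: 0.0
```

```bash
python3 - <<'E'
from t import *
go('ext');print(sense()['ee_rot'].round(3),sense()['gripper_width'])
E
```

```text
ext tool shift [ 0.0002  0.0003 -0.    ] tool z turn -0.0028 tip z 0.2223 F [-0.19  0.05  0.35] t 2.475 j6 108.5
[[ 0.812  0.584 -0.   ]
 [ 0.584 -0.812 -0.   ]
 [-0.    -0.    -1.   ]] 0.0034159123441500623
```

jog_arm:
  rows:
    - [[0,0,0.022,0],[0,0,0.022,0],[0,0,0.022,0],[0,0,0.022,0],[0,0,0.022,0],[0,0,0.022,0],[0,0,0,0],[0,0,0,0]]

```text
time_s: 3.48
tcp_pos: [0.5136, -0.0084, 0.161]
ee_rot: [[0.81, 0.586, 0.001], [0.586, -0.81, 0.0], [0.001, 0.001, -1.0]]
wrist_force: [-0.1, -0.4, -1.1]
gripper_width: 0.004
gripper_force: 0.0
```

```bash
python3 - <<'E'
from t import *
go('ext');im=capture('scene')[:,:,::-1]
cv2.imwrite('pics/e1.png',cv2.resize(im[170:300,250:400],None,fx=5,fy=4.6,interpolation=cv2.INTER_CUBIC))
E
```

```text
ext tool shift [-0.0005  0.     -0.    ] tool z turn -0.0006 tip z 0.0913 F [-0.15 -0.4  -1.09] t 3.475 j6 108.6
```

View pics/e1.png

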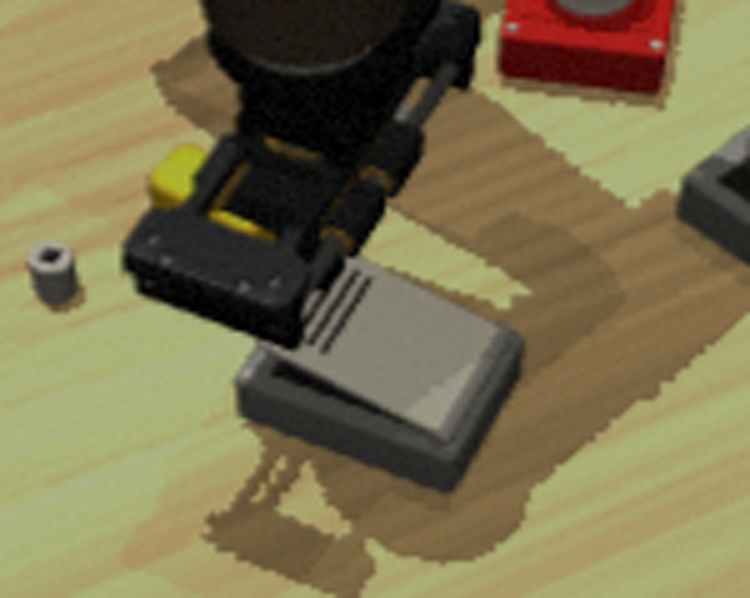

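The paddle is clear and unpressed, with its stripes at crop (340,310). The gripper is above its raised front edge and the fingertips are hidden behind the body. I'll descend slowly.

jog_arm:
  rows:
    - [[0,0,0.005,0],[0,0,0.005,0],[0,0,0.004,0],[0,0,0.002,0],[0,0,0.0015,0],[0,0,0.0015,0],[0,0,0.0015,0],[0,0,0.0015,0],[0,0,0.0015,0],[0,0,0.0015,0],[0,0,0,0],[0,0,0,0]]

```text
time_s: 5.03
tcp_pos: [0.513, -0.0086, 0.1352]
ee_rot: [[0.81, 0.586, -0.0], [0.586, -0.81, 0.0], [-0.0, -0.0, -1.0]]
wrist_force: [-0.3, -0.9, 1.9]
gripper_width: 0.005
gripper_force: 0.8
```

jog_arm:
  rows:
    - [[0,0,0.0015,0],[0,0,0.0015,0],[0,0,0.0015,0],[0,0,0.0015,0],[0,0,0.0015,0],[0,0,0.0015,0],[0,0,0.0015,0],[0,0,0.001,0],[0,0,0,0],[0,0,0,0]]

```text
time_s: 6.28
tcp_pos: [0.5131, -0.0085, 0.1237]
ee_rot: [[0.81, 0.586, 0.0], [0.586, -0.81, 0.0], [0.0, -0.0, -1.0]]
wrist_force: [-1.6, -0.7, 1.9]
gripper_width: 0.003
gripper_force: 0.8
```

jog_arm:
  rows:
    - [[0,0,0.001,0],[0,0,0.001,0],[0,0,0.001,0],[0,0,0,0],[0,0,0,0]]

```text
time_s: 6.9
tcp_pos: [0.513, -0.0086, 0.1207]
ee_rot: [[0.81, 0.586, -0.0], [0.586, -0.81, -0.0], [-0.0, -0.0, -1.0]]
wrist_force: [-1.6, -1.3, 1.5]
gripper_width: 0.005
gripper_force: 0.9
```

jog_arm:
  rows:
    - [[0,0,-0.004,0],[0,0,-0.016,0],[0,0,-0.03,0],[0,0,-0.03,0],[0,0,-0.03,0],[0,0,-0.03,0],[0,0,0,0],[0,0,0,0]]

```text
time_s: 7.9
tcp_pos: [0.5126, -0.0084, 0.2602]
ee_rot: [[0.81, 0.586, -0.001], [0.586, -0.81, 0.0], [-0.0, -0.001, -1.0]]
wrist_force: [1.0, -0.5, 0.5]
gripper_width: 0.003
gripper_force: 0.0
```

```bash
python3 - <<'E'
from t import *
go('lamp');im=capture('scene')[:,:,::-1]
cv2.imwrite('pics/e2.png',cv2.resize(im[170:300,250:400],None,fx=5,fy=4.6,interpolation=cv2.INTER_CUBIC))
E
```

```text
lamp tool shift [ 1.690e-01 -1.921e-01  1.000e-04] tool z turn 0.3003 tip z 0.1905 F [ 0.97 -0.54  0.54] t 7.9 j6 108.7
```

View pics/e2.png

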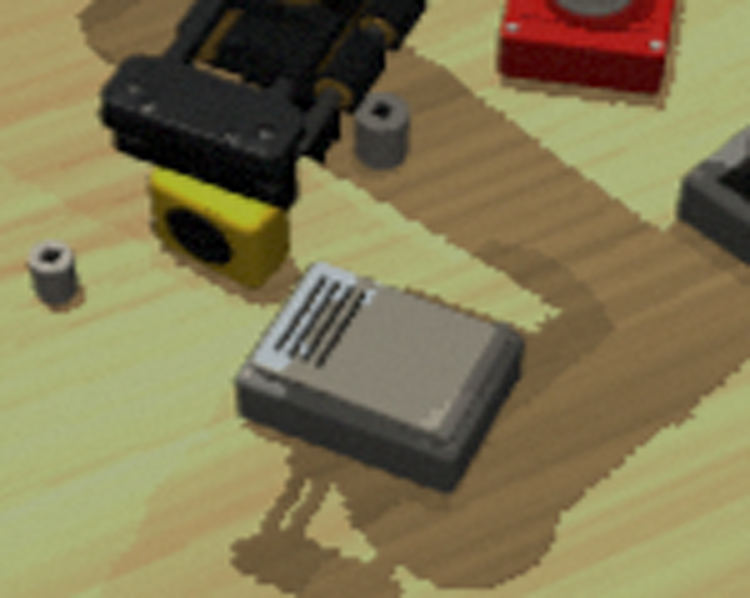

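The paddle now lies nearly level at crop (380,350), and the box and tape measure are unmoved. Next is the lamp.

jog_arm:
  rows:
    - [[0.034,-0.0385,0,0],[0.034,-0.0385,0,0],[0.034,-0.0385,0,0],[0.034,-0.0385,0,0],[0.034,-0.0385,0,0],[0,0,0,0.15],[0,0,0,0.15],[0,0,0.02,0],[0,0,0.025,0],[0,0,0.025,0],[0,0,0.02,0],[0,0,0.01,0],[0,0,0,0],[0,0,0,0]]

```text
time_s: 9.7
tcp_pos: [0.5384, 0.2473, 0.1614]
ee_rot: [[0.947, 0.321, 0.001], [0.321, -0.947, 0.001], [0.001, -0.0, -1.0]]
wrist_force: [-0.4, -0.5, -0.7]
gripper_width: 0.004
gripper_force: 0.0
```

```bash
python3 - <<'E'
from t import *
go('lamp')
E
```

```text
lamp tool shift [-0.0016  0.0006 -0.    ] tool z turn 0.0008 tip z 0.0917 F [-0.36 -0.45 -0.68] t 9.7 j6 68.4
```

jog_arm:
  rows:
    - [[0,0,0.006,0],[0,0,0.006,0],[0,0,0.004,0],[0,0,0.002,0],[0,0,0.002,0],[0,0,0.0015,0],[0,0,0.0015,0],[0,0,0.0015,0],[0,0,0.0015,0],[0,0,0.0015,0],[0,0,0.0015,0],[0,0,0,0],[0,0,0,0]]

```text
time_s: 11.32
tcp_pos: [0.538, 0.2471, 0.1317]
ee_rot: [[0.947, 0.32, 0.0], [0.32, -0.947, 0.0], [0.0, -0.0, -1.0]]
wrist_force: [-0.3, -0.8, 1.9]
gripper_width: 0.003
gripper_force: 1.1
```

Tip height is 0.062. I'm aiming for about 0.0567.

jog_arm:
  rows:
    - [[0,0,0.0015,0],[0,0,0.0015,0],[0,0,0.0015,0],[0,0,0.001,0],[0,0,0,0],[0,0,0,0]]

```text
time_s: 12.08
tcp_pos: [0.538, 0.2471, 0.1262]
ee_rot: [[0.947, 0.32, 0.0], [0.32, -0.947, 0.0], [0.0, -0.0, -1.0]]
wrist_force: [0.5, 0.2, 1.0]
gripper_width: 0.005
gripper_force: 1.2
```

jog_arm:
  rows:
    - [[0,0,-0.004,0],[0,0,-0.016,0],[0,0,-0.03,0],[0,0,-0.03,0],[0,0,-0.03,0],[0,0,-0.024,0],[0,0,0,0],[0,0,0,0]]

```text
time_s: 13.08
tcp_pos: [0.5374, 0.2468, 0.2598]
ee_rot: [[0.947, 0.32, -0.001], [0.32, -0.947, -0.0], [-0.001, -0.0, -1.0]]
wrist_force: [-0.4, -0.7, -0.6]
gripper_width: 0.006
gripper_force: 0.0
```

```bash
python3 - <<'E'
from t import *
go('saw')
im=capture('scene')[:,:,::-1]
cv2.imwrite('pics/l2.png',cv2.resize(im[160:260,350:480],None,fx=5,fy=5,interpolation=cv2.INTER_CUBIC))
E
```

```text
saw tool shift [-1.736e-01  4.619e-01  1.000e-04] tool z turn 0.8363 tip z 0.1901 F [-0.36 -0.7  -0.59] t 13.075 j6 68.4
```

View pics/l2.png

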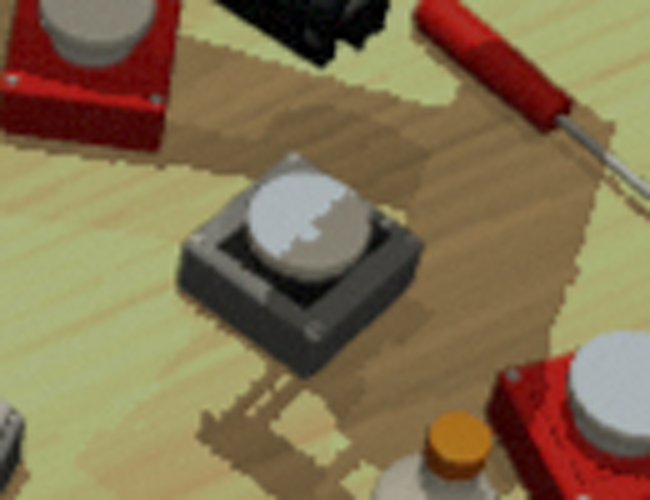

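The plunger is clearly lower at crop (310,220), and its box is in place. Next is the saw.

jog_arm:
  rows:
    - [[-0.0174,0.0462,0,0],[-0.0174,0.0462,0,0],[-0.0174,0.0462,0,0],[-0.0174,0.0462,0,0],[-0.0174,0.0462,0,0],[-0.0174,0.0462,0,0],[-0.0174,0.0462,0,0],[-0.0174,0.0462,0,0],[-0.0174,0.0462,0,0],[-0.0174,0.0462,0,0],[0,0,0,0.167],[0,0,0,0.167],[0,0,0,0.167],[0,0,0,0.167],[0,0,0,0.168],[0,0,0.03,0],[0,0,0.03,0],[0,0,0.03,0],[0,0,0,0],[0,0,0,0]]

```text
time_s: 15.62
tcp_pos: [0.5217, -0.2465, 0.1708]
ee_rot: [[0.873, -0.488, 0.0], [-0.488, -0.873, -0.001], [0.001, 0.0, -1.0]]
wrist_force: [-0.3, 0.1, 0.4]
gripper_width: 0.006
gripper_force: 0.0
```

```bash
python3 - <<'E'
from t import *
go('saw')
im=capture('scene')[:,:,::-1]
cv2.imwrite('pics/s1.png',cv2.resize(im[200:330,150:280],None,fx=4.5,fy=4.5,interpolation=cv2.INTER_CUBIC))
E
```

```text
saw tool shift [-0.0008  0.0002 -0.    ] tool z turn 0.001 tip z 0.1011 F [-0.31  0.08  0.39] t 15.625 j6 70.0
```

View pics/s1.png

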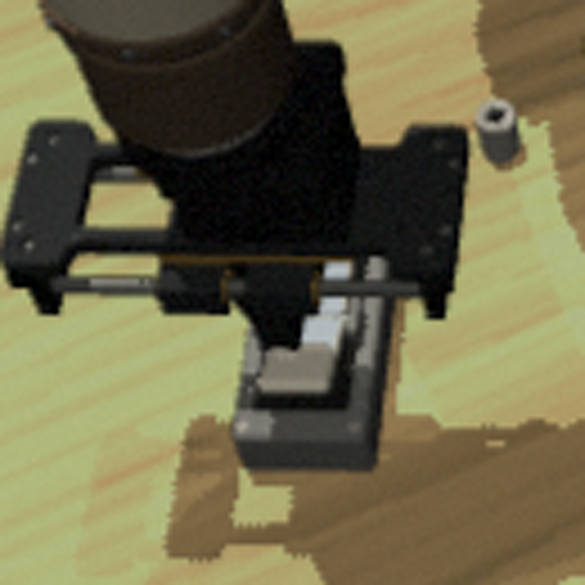

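The fingers' lower end is at crop (283,350), above the raised arm whose far end is at crop (295,390). I'll check that against the projection.

```bash
python3 - <<'E'
from t import *
s=sense();R=s['ee_rot'];p=s['tcp_pos']+.0697*R[:,2]
for dx,dy in((0,0),(.0095,.015),(.0095,-.015)):print(proj('scene',p+R[:,0]*dx+R[:,1]*dy).round(1))
c,yaw=T['saw'];u=np.array([np.cos(yaw),np.sin(yaw)]);v=np.array([-u[1],u[0]])
b=c-.038*u
for x,z in((0,.046+.004),(.047,.0665)):
  for y in(-.017,.017):print('arm',x,y,proj('scene',[*(b+x*u+y*v),z]).round(1), 'crop',((proj('scene',[*(b+x*u+y*v),z])-[150,200])*4.5).round())
E
```

```text
[212.  273.7]
[204.2 277.6]
[218.6 277.7]
arm 0 -0.017 [210.9 270.5] crop [274. 317.]
arm 0 0.017 [226.2 270.7] crop [343. 318.]
arm 0.047 -0.017 [206.4 285.3] crop [254. 384.]
arm 0.047 0.017 [222.3 285.5] crop [325. 385.]
```

jog_arm:
  rows:
    - [[-0.0005,-0.002,0.006,0],[0,0,0.008,0],[0,0,0.008,0],[0,0,0.006,0],[0,0,0.003,0],[0,0,0.0015,0],[0,0,0.0015,0],[0,0,0.0015,0],[0,0,0.0015,0],[0,0,0.0015,0],[0,0,0.0015,0],[0,0,0,0],[0,0,0,0]]

```text
time_s: 17.3
tcp_pos: [0.5223, -0.2445, 0.1306]
ee_rot: [[0.873, -0.488, 0.002], [-0.488, -0.873, -0.0], [0.002, -0.0, -1.0]]
wrist_force: [2.3, -1.0, 2.4]
gripper_width: 0.006
gripper_force: 1.4
```

Tip height is 0.061 with about 2.5 N of contact force. I'll continue to about 0.0515.

jog_arm:
  rows:
    - [[0,0,0.0015,0],[0,0,0.0015,0],[0,0,0.0015,0],[0,0,0.0015,0],[0,0,0.0015,0],[0,0,0.001,0],[0,0,0,0],[0,0,0,0]]

```text
time_s: 18.3
tcp_pos: [0.5216, -0.2443, 0.1217]
ee_rot: [[0.873, -0.488, -0.0], [-0.488, -0.873, 0.0], [-0.0, 0.0, -1.0]]
wrist_force: [1.2, -0.1, 2.7]
gripper_width: 0.006
gripper_force: 1.0
```

jog_arm:
  rows:
    - [[0,0,0.001,0],[0,0,0.0005,0],[0,0,0,0],[0,0,0,0]]

```text
time_s: 18.8
tcp_pos: [0.5218, -0.2443, 0.1203]
ee_rot: [[0.873, -0.488, 0.0], [-0.488, -0.873, -0.0], [0.0, -0.0, -1.0]]
wrist_force: [0.8, -1.5, 1.4]
gripper_width: 0.005
gripper_force: 1.1
```

jog_arm:
  rows:
    - [[0,0,-0.004,0],[0,0,-0.016,0],[0,0,-0.03,0],[0,0,-0.04,0],[0,0,-0.04,0],[0,0,-0.04,0],[-0.05,0,0,0],[-0.05,0,0,0],[0,0,0,0],[0,0,0,0]]

```text
time_s: 20.05
tcp_pos: [0.4346, -0.1956, 0.2913]
ee_rot: [[0.873, -0.488, 0.002], [-0.488, -0.873, -0.0], [0.002, -0.001, -1.0]]
wrist_force: [0.3, -0.4, -0.4]
gripper_width: 0.005
gripper_force: 0.0
```

```bash
python3 - <<'E'
from t import *
im=capture('scene')[:,:,::-1]
cv2.imwrite('pics/f.png',cv2.resize(im[170:320,180:450],(800,444),interpolation=cv2.INTER_CUBIC))
E
```

```text
(no output)
```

View pics/f.png

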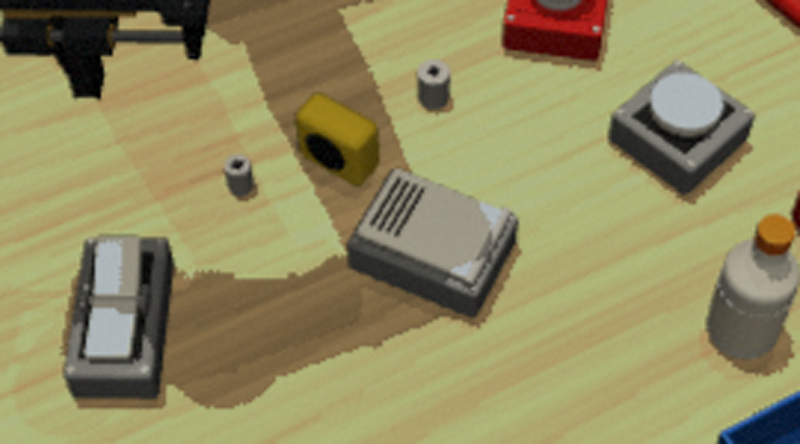

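The picture shows the rocker's far arm down at (110,335), the paddle level at (430,220) and the plunger low at (687,105). Nothing else has moved and the arm is clear.

```bash
python3 -c "from station import *;print(finish_job())"
```

```text
the job is handed in; nothing more can be done
None
```

I pressed the extractor, lamp and saw switches on in that order, with about 1–3 N read at the wrist after each press; the last picture shows all three down, nothing else moved and the arm clear, and the job is handed in (no verdict was returned).

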